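Refresh the shoe-deodoriser puck on its sloping dock

TASK

Refresh the blue shoe-deodoriser puck: pick it up and press its flat underside squarely onto the middle of the orange sprung pad of the sloping dock until the pad is fully down, and keep it fully down for about two seconds; how far the pad stands out is set by hand and differs each time, so feel for its end stop and press firmly without ramming it. Then let the pad come back up, put the puck down gently, upright, in the middle of the round cork coaster and let go. Leave the other things on the shelf where they are.

Things in the scene. Friction and masses are not known exactly. Their poses are not given: they have to be found in the camera images.
- puck: the deodoriser puck: blue round plastic container, 56 mm diameter, 44 mm tall (straight side up to 34 mm, then narrowing to 50 mm at the top), white push-button 26 mm wide standing 2 mm proud on its lid; about 0.13 kg. Origin: centre of the flat underside; z points out of the lid. It starts upright on the shelf
- dock: the dock: white and grey plastic wedge fixed to the shelf, foot 150 x 130 mm, about 110 mm high; origin at the centre of its underside on the shelf. Its sloping face looks up and along the dock's own -x, which is roughly to the robot's right (world -y)
- dock_head: grey sloping face plate of the dock, 110 x 110 mm. Origin: centre of that face, 78 mm above the shelf; z: its outward normal, leaning 33 deg from vertical to the dock's -x; y level. The orange pad (disc, 66 mm diameter, 8 mm thick) is parallel to the face and centred on z. Its hand-set collar leaves its top at rest 22 to 42 mm out from the face (unknown), so 10 to 30 mm out when fully down
- pad (a joint): how far the orange pad is pressed in along the face's normal, in m: 0 at rest, 0.012 on its end stop. Its spring pushes back with about 2.5 N at first and 10 N when fully down, beyond which it is rigid; keep the push under 35 N
- coaster: round cork coaster fixed on the shelf, 90 mm diameter, 8 mm thick; origin at the centre of its underside
- jar: bystander: empty clear glass votive jar, 60 mm diameter, 62 mm tall; origin at the centre of its base
- tin: bystander: polish tin with a red lid, 66 mm diameter, 26 mm tall; origin at the centre of its base
- peg_a: bystander: wooden clothes peg lying flat, 72 mm long along its x, 13 mm tall; origin at the centre of its underside
- peg_b: bystander: second wooden clothes peg, same size and origin as the first
- glasses: bystander: black acetate glasses frame, about 135 mm along x, 128 mm along y, 44 mm tall; origin under its centre
- hook: bystander: stainless hanger-rail hook standing on its 30 x 50 mm plate, 58 mm tall; origin at the centre of the plate's underside
- brush: bystander: wooden shoe brush lying bristles down, 150 mm along x, 45 mm wide, 34 mm tall; origin at the centre of its underside
There are look-alikes about, which are no part of the job. What is meant by the puck is not turquoise, and is the larger of those in its own colour.

How it is judged:
On the way:
1. the held puck presses the pad fully down (at least 10 of 12 mm), its underside square to the pad (within 8 deg) and within 12 mm of its middle along each of the face's axes, kept so for 1 s (value of joint pad above 0.01 m and angle between the z axis of puck and the z axis of dock_head, either way round below 0.14 rad and angle between puck's own z axis and vertical below 1.2 rad and contact force between puck and dock above 3 N and contact force between the fingers and puck above 1 N and x of puck in the frame of dock_head between -0.012 and 0.012 m and y of puck in the frame of dock_head between -0.012 and 0.012 m), for 1 s.
At the end, for the whole second after the job is handed in: The puck stands upright (lid up, within 6 deg), at rest and released, on the coaster with its centre within 17 mm of the coaster's centre, so that no edge overhangs; the pad is back up (within 2 mm); the bystanders are where they were (horizontal distance between puck and coaster below 0.017 m and z of puck in the frame of coaster between 0.006 and 0.0105 m and angle between puck's own z axis and vertical below 0.1 rad and linear speed of puck below 0.02 m/s and value of joint pad below 0.002 m); the robot touches nothing.
It fails at once if the puck is rammed into the dock (over 35 N) (contact force between puck and dock above 35 N).
It fails at once if the puck is banged onto the coaster (over 35 N) (contact force between puck and coaster above 35 N).
It fails at once if the puck is dropped (falls faster than 0.5 m/s, free of the fingers: from more than about 13 mm) (linear speed of puck above 0.5 m/s and contact force between the fingers and puck below 0.2 N).
It fails at once if a bystander is moved by more than 25 mm (distance of any of jar, tin, peg_a, peg_b, glasses, hook, brush from where it was at the start of the episode above 0.025 m).
It also fails if it takes over 58 s, if anything falls off the work surface, if the arm or the gripper's body presses on something with over 40 N, if the wrist force passes 120 N, or if a joint passes its speed limit or range.

ROBOT

A 6-joint arm with a two-finger parallel gripper is mounted at the origin on the work surface. World frame = base frame: x ahead of the robot, y to its left, z up, the work surface at z = 0. Lengths are in m, angles in rad, forces in N, time in s.
With the tool pointing down it reaches from about 0.3 to 0.775 m from the base axis. Payload 14.6 kg.
Tool frame: the origin (TCP) lies midway between the tips of the shut fingers; the grasp point (between the pads) lies 19 mm behind it (tcp_to_grasp is the distance from the TCP to the grasp point, in m); z points along the fingers, y is the line along which they close (so a half turn about z gives the same grasp; the last joint's range is limited). The gripper opens to 94 mm and grips with 3 to 60 N. Pads are 16 mm wide; open, the fingers measure 119 mm over their backs; the gripper's body (75 mm by 177 mm) begins 78 mm behind the grasp point.
Start: joints at [1.118, 0.3, 1.521, -0, 1.321, -0.067], TCP at [0.207, 0.51, 0.205] pointing down, gripper open.
Joint ranges: [-3.03, 3.03], [-0.79, 2.21], [0.23, 2.52], [-1.04, 4.18], [0, 3.07], [-2.55, 2.55]. Speed limits (rad/s): [2.22, 2.22, 2.57, 3.14, 3.14, 3.14].

INTERFACE

Orientations are given as [roll, pitch, yaw] about the fixed x, y, z axes, in that order (R = Rz(yaw) Ry(pitch) Rx(roll)).
In Python, from station import * gives the robot as it stands.
- The arm moves only by the tool send_rows, never from a script. Its argument "motion" is a list of rows, each a list of 3 entries, a list of its own where there are three numbers: the shift along the tool's x, y, z in units of 0.03 m (1.0 is 0.03 m), then the turn, a rotation vector about the tool's x, y, z in units of 0.12 rad (1.0 is 0.12 rad), then the opening, from -1 (shut) to 1 (fully open). In form: [[[x, y, z], [rx, ry, rz], grip], ...]. A call has 1 to 12 rows; each row shifts and turns the commanded pose from where the row before left it, along the tool's axes as they then stand; what a row does not reach is not made up. A row lasts 1/10 s, in which the tool goes at most 50 mm and 8.59 degrees, less where a joint would pass 70% of its speed; a pose out of reach is approached as far as the arm can. A call with a number of a shift or a turn outside -1 to 1 is refused whole. A call with a gripper value outside its range is refused whole. The fingers move at their own pace and stop on an object; "squeeze" is the grip in N (left out, the last holds). Time passes only in rows, so rows that do not move let the fingers close. It gives the time, the measured TCP pose, the force, the opening and the grip force at its end, in the units of the state.
- get_obs(): the state, without advancing time (a new reading comes with each control period).
- camera(name): name is "scene" or "top" or "wrist"; returns a dict with "pixels" (420x560x3 uint8, red, green, blue), "depth" (420x560 float32, m along the optical axis (not along the pixel's ray), 0 where there is no reading), "fx", "fy", "cx", "cy" (pixels), "dist" ([k1, k2, p1, p2, k3] as OpenCV has them; the pictures are not rectified), "rvec" (rotation vector, rad) and "tvec" (3), from world to camera coordinates, as OpenCV has them. Camera axes: x right, y down, z forward; pixel columns grow to the right and rows downward; lengths in m; the calibration is good to about 2 mm. A picture is of the moment at which its call begins.
- hand_in(): hands the job in; it is judged then, once.
The state is a dict: "time_s": time; "qpos": joint angles; "joint_vel": joint speeds; "tau": joint torques, N m; "ee_pos": TCP position; "eef_rot": TCP orientation; "force": force on the tool from outside, world axes, zero at the start; "moment": the same for the moment, N m; "grip_width": finger opening in m; "grip_force": force on a finger pad.
Only numpy, scipy, OpenCV 4.12 (cv2) and the standard library are available. Lean on these libraries where they do the work, as an engineer would, in place of code of your own. Each camera call takes 0.05 s, during which the arm holds its last target. There are 200 camera calls.

## Working session

There is one attempt and no reset: what is moved stays moved. The work goes in short steps, Python scripts to look and compute and a tool call to move; the robot and the scene stay as the last step left them, time stands still between calls to the robot, and variables do not carry over. Pictures are saved under pics/ and viewed, at most 10 in all, crops included, and the job is handed in when it is done.

Besides the shell and the picture viewer there is one more tool, called after "Call:" as name([rows], argument=value, ...), one row to a line, values as JSON. send_rows: Moves the arm, as the interface text tells. Its arguments: {"type":"object","properties":{"motion":{"type":"array"},"squeeze":{"type":"number"}},"required":["motion"]}

```bash
mkdir -p pics; ls; python3 - <<'E'
from station import *
import cv2,pickle
o=get_obs();print(o)
d={}
for n in("scene","top"):
    c=camera(n);d[n]=c
    cv2.imwrite(f"pics/{n}0.png",c["pixels"][:,:,::-1]);print(n,c["fx"],c["rvec"],c["tvec"],c["dist"])
pickle.dump(d,open("c0.pkl","wb"))
E
```

```text
pics
{'time_s': 0.0, 'qpos': array([ 1.11843125e+00,  3.00462954e-01,  1.52160221e+00, -1.94519741e-06,
        1.32067744e+00, -6.66012624e-02]), 'joint_vel': array([ 1.80692571e-03, -2.58017453e-04,  2.48734123e-03,  2.14980422e-04,
       -1.22437410e-04,  6.77422954e-05]), 'tau': array([ 1.46335533e-03, -5.31831300e+01, -3.52735019e+01,  7.08899321e-02,
        2.44269107e-02, -1.53652604e-04]), 'ee_pos': array([0.20683418, 0.50934   , 0.20488186]), 'eef_rot': array([-3.14044512e+00, -7.46518413e-05,  2.75582928e+00]), 'force': array([-0.57517559, -0.33332318, -0.0629345 ]), 'moment': array([0.02798985, 0.00533031, 0.04805767]), 'grip_force': 0.0, 'grip_width': 0.09393180842902028}
scene 395.9191348700172 [ 1.96642207  1.05058337 -0.52613588] [-0.26660822 -0.17921171  1.39741471] [0.01596588 0.         0.         0.         0.        ]
top 410.1418224379843 [ 2.14712272 -2.20031742  0.15290274] [-0.01387272  0.49756283  1.14268447] [0.02272984 0.         0.         0.         0.        ]
```

View pics/top0.png

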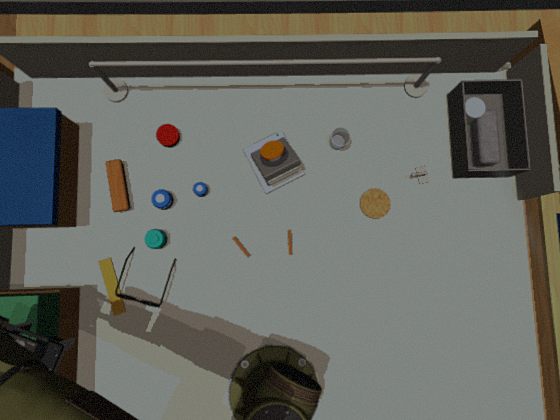

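View pics/scene0.png

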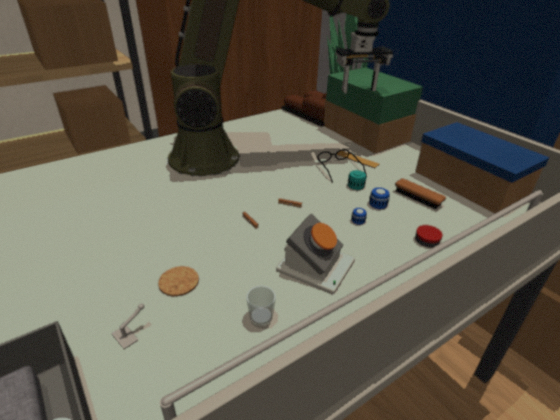

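Candidates for the puck in the top view are the blue puck at (162,199), a smaller blue one at (200,188) and a turquoise one at (155,239). By the description it is the larger blue one at (162,199). The dock is at (275,162) with its orange pad at (272,150). The coaster is at (375,203), the jar at (340,139), the pegs at (242,246) and (290,242), and the hook at (420,175).

```bash
cat > h.py <<'E'
import numpy as np,cv2
from scipy.spatial.transform import Rotation as R
def cloud(c):
    K=np.array([[c["fx"],0,c["cx"]],[0,c["fy"],c["cy"]],[0,0,1.]])
    h,w=c["depth"].shape
    u,v=np.meshgrid(np.arange(w),np.arange(h))
    p=cv2.undistortPoints(np.stack([u,v],-1).reshape(-1,1,2).astype(float),K,np.array(c["dist"],float)).reshape(h,w,2)
    z=c["depth"].astype(float)
    P=np.dstack([p[...,0]*z,p[...,1]*z,z])
    Rm=cv2.Rodrigues(np.array(c["rvec"],float))[0]
    W=(P-np.array(c["tvec"]).reshape(3))@Rm
    W[z<=0]=np.nan
    return W
def hsv(c): return cv2.cvtColor(c["pixels"],cv2.COLOR_RGB2HSV)
def fitcirc(xy):
    A=np.c_[2*xy,np.ones(len(xy))];s=np.linalg.lstsq(A,(xy**2).sum(1),rcond=None)[0]
    return s[:2],np.sqrt(s[2]+s[:2]@s[:2])
E
python3 - <<'E'
from h import *
import pickle
d=pickle.load(open("c0.pkl","rb"))
np.set_printoptions(precision=4,suppress=True)
for n in d:
    c=d[n];W=cloud(c);H=hsv(c)
    reg={"top":{"puck":(162,199,16),"small":(200,188,12),"turq":(155,239,16),"coaster":(375,203,22),"orange":(272,150,20),"jar":(340,139,14),"tin":(168,135,16)},
     "scene":{"puck":(380,197,14),"coaster":(179,281,24),"orange":(322,237,22),"small":(359,215,11)}}[n]
    for k,(u,v,r) in reg.items():
        w=W[v-r:v+r+1,u-r:u+r+1].reshape(-1,3);h=H[v-r:v+r+1,u-r:u+r+1].reshape(-1,3)
        m={"puck":(h[:,0]>100)&(h[:,0]<130)&(h[:,1]>150),"small":(h[:,0]>100)&(h[:,0]<130)&(h[:,1]>150),"orange":(h[:,0]<18)&(h[:,1]>200),"coaster":(h[:,0]<22)&(h[:,1]>90)}.get(k,w[:,2]>0.015)
        w=w[m&np.isfinite(w[:,2])]
        if len(w)<5: print(n,k,len(w));continue
        (x,y),rr=cv2.minEnclosingCircle(w[:,:2].astype(np.float32))
        print(n,k,len(w),"mean",w.mean(0),"circ",x,y,rr,"z",np.percentile(w[:,2],[5,50,95]))
    # table height
    t=W[260:300,300:400] if n=="top" else W[200:260,60:160]
    print(n,"table",np.nanmedian(t[...,2]))
c=d["top"];im=c["pixels"][110:270,100:320,::-1]
cv2.imwrite("pics/crop1.png",cv2.resize(np.clip(im*1.6,0,255).astype(np.uint8),None,fx=3.5,fy=3.5,interpolation=cv2.INTER_CUBIC))
E
```

```text
scene puck 173 mean [0.5546 0.2905 0.0287] circ 0.5467126369476318 0.30034738779067993 0.024461233988404274 z [0.0072 0.0259 0.0461]
scene coaster 901 mean [ 0.5242 -0.3113  0.0091] circ 0.5208173990249634 -0.30974477529525757 0.04517066851258278 z [0.0069 0.0093 0.0111]
scene orange 12 mean [ 0.6731 -0.0279  0.1004] circ 0.6680036783218384 -0.023154238238930702 0.022052500396966934 z [0.0898 0.1004 0.1106]
scene small 85 mean [0.5809 0.1883 0.0218] circ 0.5748612284660339 0.1935746818780899 0.01681990548968315 z [0.0061 0.0196 0.0344]
scene table 0.0016595639252589532
top puck 186 mean [0.5392 0.3038 0.0414] circ 0.5396944880485535 0.305538147687912 0.02566070295870304 z [0.0278 0.0429 0.0471]
top small 85 mean [0.568  0.1978 0.0305] circ 0.5694791674613953 0.19976606965065002 0.01883442886173725 z [0.0246 0.031  0.0349]
top turq 353 mean [0.4289 0.3216 0.041 ] circ 0.4301396608352661 0.32538703083992004 0.029125504195690155 z [0.0266 0.0431 0.0476]
top coaster 621 mean [ 0.5188 -0.3076  0.0069] circ 0.5185666084289551 -0.3075314462184906 0.04426037520170212 z [0.0031 0.0069 0.0107]
top orange 290 mean [ 0.6585 -0.0085  0.1032] circ 0.659218966960907 -0.008621541783213615 0.030937697738409042 z [0.0881 0.1037 0.1165]
top jar 264 mean [ 0.7102 -0.2082  0.0453] circ 0.706529974937439 -0.20583748817443848 0.029778724536299706 z [0.0174 0.0486 0.0628]
top tin 408 mean [0.7304 0.2936 0.0251] circ 0.731236457824707 0.2949438989162445 0.03387545794248581 z [0.0203 0.0253 0.0288]
top table -0.0007383994394731477
```

View pics/crop1.png

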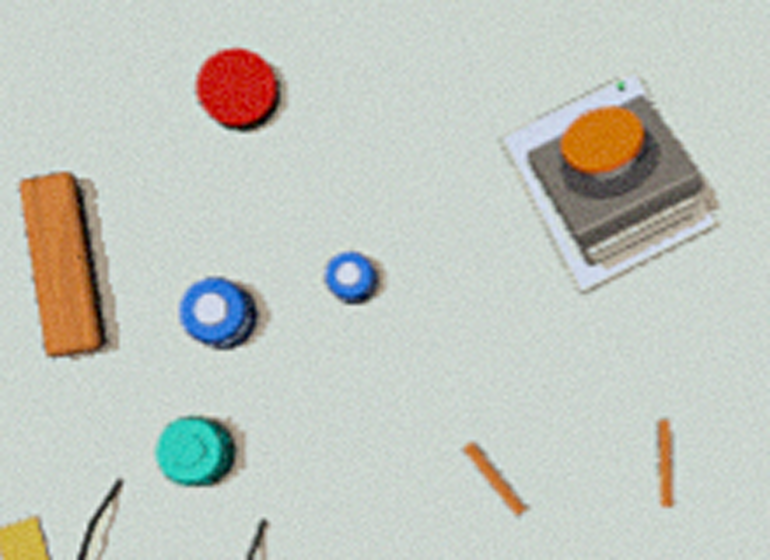

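The crop confirms it: the blue puck with the white button at crop (215,311) is the larger blue one, and the one at (350,276) is clearly smaller. Next I measure the dock and refine the puck position.

```bash
python3 - <<'E'
from h import *
import pickle
d=pickle.load(open("c0.pkl","rb"))
np.set_printoptions(precision=4,suppress=True)
def ransac(P,n=400,t=0.0025):
    rng=np.random.default_rng(0);best=None
    for _ in range(n):
        a,b,c=P[rng.choice(len(P),3,False)];k=np.cross(b-a,c-a);l=np.linalg.norm(k)
        if l<1e-6: continue
        k/=l;m=abs((P-a)@k)<t
        if best is None or m.sum()>best.sum(): best=m
    Q=P[best];mu=Q.mean(0);k=np.linalg.svd(Q-mu)[2][2];k*=np.sign(k[2]);return mu,k,best
for n in d:
    c=d[n];W=cloud(c);H=hsv(c)
    roi=(abs(W[...,0]-0.645)<0.12)&(abs(W[...,1]+0.01)<0.12)
    org=roi&(H[...,0]<20)&(H[...,1]>180)&(W[...,2]>0.06)
    gry=roi&(W[...,2]>0.035)&(H[...,1]<90)
    P=W[org];mu,k,m=ransac(P);print(n,"org",len(P),m.sum(),mu,k,"tilt",np.degrees(np.arccos(k[2])),"yaw of lean",np.degrees(np.arctan2(k[1],k[0])))
    # gray: histogram of distance along the nominal normal
    P=W[gry];mu,k,m=ransac(P);Q=P[m];print(n,"gry",len(P),m.sum(),mu,k,"tilt",np.degrees(np.arccos(k[2])),"yaw",np.degrees(np.arctan2(k[1],k[0])))
    P2=P[~m];mu,k,m=ransac(P2);print("  2nd",len(P2),m.sum(),mu,k,"tilt",np.degrees(np.arccos(k[2])))
    # foot: white low points
    ft=roi&(W[...,2]>0.006)&(W[...,2]<0.03)
    if ft.sum()>20:
        r=cv2.minAreaRect(W[roi&(W[...,2]>0.007)][:,:2].astype(np.float32)*1000);print("  foot rect",r)
E
```

```text
scene org 424 404 [ 0.6651 -0.0132  0.1027] [0.4939 0.2251 0.8399] tilt 32.87325956339202 yaw of lean 24.50183361419013
scene gry 1642 937 [ 0.6539 -0.0311  0.0811] [0.4872 0.2348 0.8411] tilt 32.74112810764447 yaw 25.732458100002724
  2nd 705 479 [ 0.6552 -0.0699  0.0617] [-0.371   0.9226  0.106 ] tilt 83.91544125490948
  foot rect ((649.7745361328125, -14.567527770996094), (149.03594970703125, 133.98260498046875), 26.14114761352539)
top org 323 277 [ 0.6594 -0.0087  0.1031] [0.4933 0.2379 0.8367] tilt 33.20669324313403 yaw of lean 25.751080484937003
top gry 1111 569 [ 0.6359 -0.0178  0.086 ] [0.4934 0.2343 0.8377] tilt 33.107190345834354 yaw 25.40265171312486
  2nd 542 265 [ 0.5989 -0.0387  0.0834] [-0.8627 -0.4178  0.285 ] tilt 73.43848614561318
  foot rect ((646.504150390625, -15.819625854492188), (231.1744384765625, 161.6534881591797), 9.569825172424316)
```

```bash
python3 - <<'E'
from h import *
import pickle
d=pickle.load(open("c0.pkl","rb"))
np.set_printoptions(precision=4,suppress=True)
az=np.radians(25.4);t=np.radians(33)
n_=np.array([np.sin(t)*np.cos(az),np.sin(t)*np.sin(az),np.cos(t)])
yv=np.array([-np.sin(az),np.cos(az),0]);xv=np.cross(yv,n_)
for n in d:
    c=d[n];W=cloud(c);H=hsv(c)
    b=(np.linalg.norm(W[...,:2]-[.5397,.3045],axis=-1)<.034)
    w=b&(H[...,1]<110)&(W[...,2]>.040);P=W[w]
    print(n,"button",w.sum(),P.mean(0),cv2.minEnclosingCircle(P[:,:2].astype(np.float32)))
    w=b&(W[...,2]>.04)&(W[...,2]<.055);P=W[w];print(n,"lid",w.sum(),P.mean(0),cv2.minEnclosingCircle(P[:,:2].astype(np.float32)))
    roi=(abs(W[...,0]-0.66)<0.06)&(abs(W[...,1]+0.01)<0.06)
    org=roi&(H[...,0]<20)&(H[...,1]>150)&(W[...,2]>0.075)
    P=W[org];s=P@n_;m=abs(s-np.median(s))<.004;P=P[m]
    q=np.c_[P@xv,P@yv]; (cx,cy),r=cv2.minEnclosingCircle(q.astype(np.float32)); mm=q.mean(0)
    for a,e in((cx,cy),(mm[0],mm[1])):
        C=a*xv+e*yv+np.median(s)*n_; print(n,"pad centre",C,r,"origin(z=.078)",C-n_*(C[2]-.078)/n_[2],"out",(C[2]-.078)/n_[2])
    g=(abs(W[...,0]-.645)<.1)&(abs(W[...,1]+.01)<.1)&(W[...,2]>.03)&~org;P=W[g];s0=P@n_
    hh,e=np.histogram(s0-np.median(s),bins=np.arange(-.06,.01,.002));i=hh.argmax()
    f=P[abs(s0-np.median(s)-(e[i]+.001))<.003];q=np.c_[f@xv,f@yv];fo=np.percentile(q,[.5,99.5],axis=0);fc=fo.mean(0)
    C=fc[0]*xv+fc[1]*yv+np.median(f@n_)*n_;print(n,"face peak",e[i]+.001,"extent",fo[1]-fo[0],"centre",C)
E
```

```text
scene button 71 [0.5387 0.309  0.0458] ((0.541641891002655, 0.3072207272052765), 0.02591189369559288)
scene lid 160 [0.5449 0.3028 0.0449] ((0.5436755418777466, 0.30607354640960693), 0.027126474305987358)
scene pad centre [ 0.664  -0.0102  0.1024] 0.03255661576986313 origin(z=.078) [ 0.6497 -0.017   0.078 ] out 0.02911151658907079
scene pad centre [ 0.6646 -0.0123  0.1026] 0.03255661576986313 origin(z=.078) [ 0.6502 -0.0192  0.078 ] out 0.029353310874103304
scene face peak -0.02699999999999997 extent [0.1071 0.1074] centre [ 0.6498 -0.0161  0.0795]
top button 80 [0.5419 0.3098 0.0453] ((0.5450332164764404, 0.3148537278175354), 0.024567991495132446)
top lid 247 [0.5416 0.3077 0.0443] ((0.5417177081108093, 0.3076857924461365), 0.02604074403643608)
top pad centre [ 0.6606 -0.0085  0.1021] 0.03297429531812668 origin(z=.078) [ 0.6464 -0.0152  0.078 ] out 0.028780200156083915
top pad centre [ 0.6597 -0.0092  0.1029] 0.03297429531812668 origin(z=.078) [ 0.6451 -0.0161  0.078 ] out 0.029642565022870618
top face peak -0.02699999999999997 extent [0.1071 0.1075] centre [ 0.6478 -0.016   0.0792]
```

```bash
cat >> h.py <<'E'
def frame(zdir_az,lean,y_az):
    """tool pointing down, tipped so that it points 'lean' (deg) outward along azimuth zdir_az; y level at y_az"""
    a,l,b=np.radians([zdir_az,lean,y_az])
    z=np.array([np.sin(l)*np.cos(a),np.sin(l)*np.sin(a),-np.cos(l)]);y=np.array([np.cos(b),np.sin(b),0])
    x=np.cross(y,z);return np.c_[x,y,z]
def plan(o,Rt,pt,n=None):
    R0=R.from_euler('xyz',o["eef_rot"]).as_matrix();p0=np.array(o["ee_pos"])
    rv=R.from_matrix(R0.T@Rt).as_rotvec();dp=R0.T@(np.array(pt)-p0)
    def go(n):
        E=R.from_rotvec(rv/n).as_matrix();S=sum(np.linalg.matrix_power(E,k) for k in range(n));return np.linalg.solve(S,dp)
    if n is None:
        n=1
        while abs(rv/n).max()>.12 or np.linalg.norm(rv/n)>.145 or abs(go(n)).max()>.03: n+=1
    print("rows",n,"shift",np.round(go(n)/.03,3),"turn",np.round(rv/n/.12,3),"| total mm",np.round(dp*1e3,1),"rot deg",np.round(np.degrees(rv),2))
PUCK=np.array([.542,.307,0]);AZ=29.5
E
python3 - <<'E'
from h import *
from station import *
Rt=frame(AZ,33,AZ+90);print(Rt)
G=PUCK+[0,0,.026]
plan(get_obs(),Rt,G+(.019-.15)*Rt[:,2])
E
```

```text
[[-0.72994171 -0.49242356  0.47402969]
 [-0.41298115  0.8703557   0.26819309]
 [-0.54463904  0.         -0.83867057]]
rows 9 shift [-0.957 -0.944  0.476] turn [-0.241 -0.497 -0.81 ] | total mm [-342.3 -117.2   69.2] rot deg [-14.9  -30.75 -50.12]
```

Call:
send_rows([
  [[-0.72,-0.71,0.36],[-0.18,-0.37,-0.61],1],
  [[-0.72,-0.71,0.36],[-0.18,-0.37,-0.61],1],
  [[-0.72,-0.71,0.36],[-0.18,-0.37,-0.61],1],
  [[-0.72,-0.71,0.36],[-0.18,-0.37,-0.61],1],
  [[-0.72,-0.71,0.36],[-0.18,-0.37,-0.61],1],
  [[-0.72,-0.71,0.36],[-0.18,-0.37,-0.61],1],
  [[-0.72,-0.71,0.36],[-0.18,-0.37,-0.61],1],
  [[-0.72,-0.71,0.36],[-0.18,-0.37,-0.61],1],
  [[-0.72,-0.71,0.36],[-0.18,-0.37,-0.61],1],
  [[-0.72,-0.71,0.36],[-0.18,-0.37,-0.61],1],
  [[-0.72,-0.71,0.36],[-0.18,-0.37,-0.61],1],
  [[-0.72,-0.71,0.36],[-0.18,-0.37,-0.61],1],
], squeeze=30)

```text
time_s: 1.3
ee_pos: [0.4808, 0.276, 0.1367]
eef_rot: [3.138, 0.567, -2.634]
force: [0.7, 1.8, -0.3]
grip_width: 0.0942
grip_force: 0.0
```

```bash
python3 - <<'E'
from h import *
from station import *
np.set_printoptions(precision=4,suppress=True)
c=camera("wrist");cv2.imwrite("pics/w1.png",c["pixels"][:,:,::-1])
o=get_obs();print(o["time_s"],o["ee_pos"],o["qpos"])
W=cloud(c);H=hsv(c)
b=(np.linalg.norm(W[...,:2]-PUCK[:2],axis=-1)<.045)&(W[...,2]>.004)&(W[...,2]<.055)
lid=b&(W[...,2]>.041);P=W[lid]
for nm,P in(("lid",W[lid]),("all",W[b]),("blue",W[b&(H[...,0]>100)&(H[...,0]<130)&(H[...,1]>150)]),("btn",W[lid&(H[...,1]<110)])):
    if len(P): print(nm,len(P),P.mean(0),cv2.minEnclosingCircle(P[:,:2].astype(np.float32)),np.percentile(P[:,2],[2,98]))
Rt=frame(AZ,33,AZ+90);plan(o,Rt,PUCK+[0,0,.026]+.019*Rt[:,2])
E
```

```text
1.35 [0.4833 0.2752 0.1368] [ 0.4292  0.1295  2.0148  0.1113  0.4315 -1.7489]
lid 2090 [0.5388 0.3053 0.0445] ((0.5413318872451782, 0.3066364526748657), 0.02679702267050743) [0.0416 0.0468]
all 4265 [0.5308 0.3009 0.0344] ((0.5411456823348999, 0.3065705895423889), 0.028865715488791466) [0.0059 0.0466]
blue 2943 [0.5298 0.2999 0.0333] ((0.5402684211730957, 0.3062441051006317), 0.027989467605948448) [0.0058 0.0449]
btn 577 [0.5421 0.3071 0.0459] ((0.543125569820404, 0.3072512447834015), 0.025882750749588013) [0.0437 0.0471]
rows 5 shift [ 0.026 -0.009  0.989] turn [ 0.    -0.01   0.008] | total mm [  3.5  -1.3 148.3] rot deg [ 0.02 -0.35  0.27]
```

View pics/w1.png

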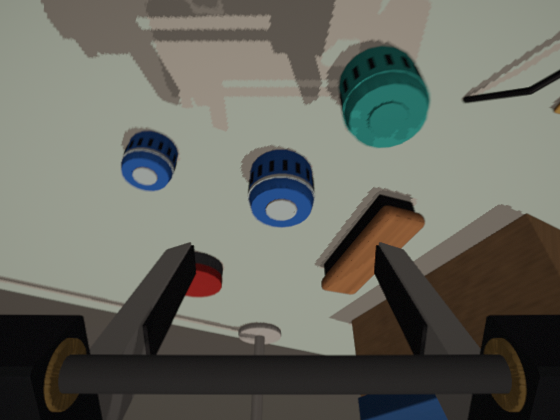

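The puck is centred between the fingers, at wrist pixel (281,190). Advancing along the tool axis.

Call:
send_rows([
  [[0.02,-0.01,0.6],[0,-0.01,0.01],1],
  [[0.02,-0.01,0.6],[0,-0.01,0.01],1],
  [[0.02,-0.01,0.6],[0,-0.01,0.01],1],
  [[0.01,0,0.6],[0,-0.01,0.01],1],
  [[0.01,0,0.6],[0,-0.01,0],1],
  [[0.01,0,0.5],[0,0,0],1],
  [[0.01,0,0.5],[0,0,0],1],
  [[0.01,0,0.4],[0,0,0],1],
  [[0,0,0.35],[0,0,0],1],
  [[0,0,0.2],[0,0,0],1],
  [[0,0,0],[0,0,0],1],
])

```text
time_s: 2.45
ee_pos: [0.5472, 0.3144, 0.0094]
eef_rot: [3.133, 0.57, -2.642]
force: [0.1, 1.7, -0.1]
grip_width: 0.0941
grip_force: 0.0
```

```bash
python3 - <<'E'
from h import *
from station import *
np.set_printoptions(precision=4,suppress=True)
o=get_obs();print(o["time_s"],o["ee_pos"],o["force"])
Rt=frame(AZ,33,AZ+90);plan(o,Rt,np.array([.5415,.307,.026])+.019*Rt[:,2])
E
```

```text
2.45 [0.5472 0.3144 0.0094] [ 0.1127  1.7445 -0.0908]
rows 1 shift [-0.062 -0.121  0.012] turn [ 0.003 -0.046 -0.11 ] | total mm [-1.8 -3.6  0.4] rot deg [ 0.02 -0.32 -0.76]
```

Call:
send_rows([
  [[-0.06,-0.1,0],[0,-0.04,-0.1],1],
  [[0,0,0],[0,0,0],1],
  [[0,0,0],[0,0,0],0.4],
  [[0,0,0],[0,0,0],0.2],
  [[0,0,0],[0,0,0],0],
  [[0,0,0],[0,0,0],-1],
  [[0,0,0],[0,0,0],-1],
  [[0,0,0],[0,0,0],-1],
  [[0,0,0],[0,0,0],-1],
  [[0,0,0],[0,0,0],-1],
], squeeze=30)

```text
time_s: 3.45
ee_pos: [0.5501, 0.3126, 0.011]
eef_rot: [3.141, 0.576, -2.628]
force: [-1.0, 1.1, 0.8]
grip_width: 0.0552
grip_force: 30.0
```

```bash
cat >> h.py <<'E'
n_=np.array([np.sin(np.radians(33))*np.cos(np.radians(25.4)),np.sin(np.radians(33))*np.sin(np.radians(25.4)),np.cos(np.radians(33))])
HEAD=np.array([.648,-.016,.078]);ARel=None
E
python3 - <<'E'
from h import *
from station import *
np.set_printoptions(precision=4,suppress=True)
o=get_obs();print(o["time_s"],o["ee_pos"],o["force"],o["grip_width"],o["grip_force"])
Rt=frame(AZ,33,AZ+90);plan(o,Rt,np.array([.5415,.307,.026])+.019*Rt[:,2])
# puck pose in the tool frame, upright on shelf at grasp
R0=R.from_euler('xyz',o["eef_rot"]).as_matrix()
print("puck z in tool",R0.T[:,2],"grasp pt",o["ee_pos"]-.019*R0[:,2])
E
```

```text
3.45 [0.5501 0.3126 0.011 ] [-1.0045  1.0502  0.8116] 0.055179942796941155 29.99917733366601
rows 1 shift [ 0.014 -0.02   0.03 ] turn [ 0.002  0.002 -0.01 ] | total mm [ 0.4 -0.6  0.9] rot deg [ 0.02  0.02 -0.07]
puck z in tool [-0.5449  0.0009 -0.8385] grasp pt [0.5411 0.3075 0.027 ]
```

Call:
send_rows([
  [[-0.11,0,-0.17],[0,0,0],-1],
  [[-0.27,0,-0.42],[0,0,0],-1],
  [[-0.38,0,-0.59],[0,0,0],-1],
  [[-0.38,0,-0.59],[0,0,0],-1],
  [[-0.38,0,-0.59],[0,0,0],-1],
  [[-0.38,0,-0.59],[0,0,0],-1],
  [[-0.38,0,-0.59],[0,0,0],-1],
  [[-0.27,0,-0.42],[0,0,0],-1],
  [[-0.11,0,-0.17],[0,0,0],-1],
  [[0,0,0],[0,0,0],-1],
])

```text
time_s: 4.45
ee_pos: [0.5498, 0.3121, 0.1591]
eef_rot: [3.141, 0.577, -2.628]
force: [-1.6, 1.2, -1.6]
grip_width: 0.0556
grip_force: 30.0
```

```bash
python3 - <<'E'
from h import *
from station import *
np.set_printoptions(precision=4,suppress=True)
o=get_obs();print(o["time_s"],o["ee_pos"],o["force"],o["grip_width"],o["grip_force"])
Rt=frame(0,0,115.4)
for s in(.08,.06):
    B=HEAD+n_*s; G=B+.027*n_; plan(o,Rt,G+.019*Rt[:,2])
plan(o,Rt,HEAD+n_*.087+.019*Rt[:,2],24)
E
```

```text
4.45 [0.5498 0.3121 0.1591] [-1.5684  1.1536 -1.609 ] 0.05560284453118717 29.998520649969578
rows 12 shift [ 0.026 -0.941  0.019] turn [0.015 0.401 0.048] | total mm [  20.3 -338.2   -1.1] rot deg [ 1.21 33.06  3.92]
rows 12 shift [ 0.07  -0.94   0.054] turn [0.015 0.401 0.048] | total mm [  38.6 -337.4    7. ] rot deg [ 1.21 33.06  3.92]
rows 24 shift [ 0.034 -0.47   0.028] turn [0.007 0.2   0.024] | total mm [  38.6 -337.4    7. ] rot deg [ 1.21 33.06  3.92]
```

Call:
send_rows([
  [[0.01,-0.4,0.01],[0.01,0.17,0.02],-1],
  [[0.02,-0.7,0.01],[0.01,0.3,0.04],-1],
  [[0.02,-0.8,0.02],[0.01,0.34,0.04],-1],
  [[0.02,-0.8,0.02],[0.01,0.34,0.04],-1],
  [[0.02,-0.8,0.02],[0.01,0.34,0.04],-1],
  [[0.02,-0.8,0.02],[0.01,0.34,0.04],-1],
  [[0.02,-0.8,0.02],[0.01,0.34,0.04],-1],
  [[0.02,-0.8,0.02],[0.01,0.34,0.04],-1],
  [[0.02,-0.8,0.02],[0.01,0.34,0.04],-1],
  [[0.02,-0.8,0.02],[0.01,0.34,0.04],-1],
  [[0.02,-0.7,0.01],[0.01,0.3,0.04],-1],
  [[0.01,-0.4,0.01],[0.01,0.17,0.02],-1],
])

```text
time_s: 5.65
ee_pos: [0.6677, 0.0811, 0.1474]
eef_rot: [3.135, 0.133, -2.684]
force: [-0.1, -0.6, -1.4]
grip_width: 0.0553
grip_force: 30.0
```

```bash
python3 - <<'E'
from h import *
from station import *
np.set_printoptions(precision=4,suppress=True)
o=get_obs();print(o["time_s"],o["ee_pos"],o["qpos"],o["force"],o["grip_width"],o["grip_force"])
Rt=frame(0,0,115.4)
plan(o,Rt,HEAD+n_*.107+.019*Rt[:,2])
plan(o,Rt,HEAD+n_*.077+.019*Rt[:,2])
E
```

```text
5.65 [0.6677 0.0811 0.1474] [ 0.0424  0.5489  1.3127  0.065   1.1611 -2.0089] [-0.1305 -0.5815 -1.4405] 0.0552917186468242 29.99891237297561
rows 3 shift [ 0.021 -0.881 -0.021] turn [0.02  0.371 0.041] | total mm [  2.1 -79.2  -2.1] rot deg [0.42 7.65 0.85]
rows 3 shift [ 0.226 -0.88   0.242] turn [0.02  0.371 0.041] | total mm [ 21.7 -79.1  20.6] rot deg [0.42 7.65 0.85]
```

Call:
send_rows([
  [[0.01,-0.44,-0.01],[0.01,0.18,0.02],-1],
  [[0.01,-0.44,-0.01],[0.01,0.18,0.02],-1],
  [[0.01,-0.44,-0.01],[0.01,0.18,0.02],-1],
  [[0.01,-0.44,-0.01],[0.01,0.18,0.02],-1],
  [[0.01,-0.44,-0.01],[0.01,0.18,0.02],-1],
  [[0.01,-0.4,-0.01],[0.01,0.18,0.02],-1],
  [[0,0,0],[0,0,0],-1],
  [[0,0,0],[0,0,0],-1],
  [[0,0,0],[0,0,0],-1],
])

```text
time_s: 6.55
ee_pos: [0.6995, 0.0123, 0.15]
eef_rot: [3.141, 0.007, -2.696]
force: [-0.9, 0.6, -0.4]
grip_width: 0.0555
grip_force: 30.0
```

```bash
python3 - <<'E'
from h import *
from station import *
import pickle
np.set_printoptions(precision=4,suppress=True)
o=get_obs();print(o["time_s"],o["ee_pos"],o["qpos"],o["force"],o["grip_width"],o["grip_force"])
Rt=frame(0,0,115.4)
plan(o,Rt,HEAD+n_*.077+.019*Rt[:,2])
d={n:camera(n) for n in("scene","top","wrist")};pickle.dump(d,open("c1.pkl","wb"))
s=d["scene"]["pixels"][150:300,230:430,::-1];w=d["wrist"]["pixels"][:,:,::-1]
cv2.imwrite("pics/p2.png",np.hstack([cv2.resize(s,(480,360),interpolation=cv2.INTER_CUBIC),cv2.resize(w,(320,240))] if 0 else [cv2.resize(s,(400,300)),cv2.resize(w,(400,300))]))
for n in("scene","top"):
    c=d[n];W=cloud(c);H=hsv(c);G=HEAD+n_*.107
    bl=(np.linalg.norm(W-G,axis=-1)<.06)&(H[...,0]>100)&(H[...,0]<130)&(H[...,1]>130)
    print(n,bl.sum(),W[bl].mean(0) if bl.any() else "")
    if bl.any(): print(" extent along n from head",np.percentile((W[bl]-HEAD)@n_,[1,50,99]),"across y",np.percentile((W[bl]-HEAD)@[-.4289,.9033,0],[1,99]),"expected underside",(o["ee_pos"]+[0,0,.019]-HEAD)@n_-.027)
E
```

```text
6.55 [0.6995 0.0123 0.15  ] [-0.036   0.6806  1.0931  0.0034  1.3618 -2.0531] [-0.8882  0.6075 -0.407 ] 0.05549779748711274 29.99882171396166
rows 1 shift [ 0.565 -0.114  0.877] turn [0.001 0.057 0.019] | total mm [17.  -3.4 26.3] rot deg [0.01 0.39 0.13]
scene 171 [0.7133 0.0044 0.1711]
 extent along n from head [0.0869 0.1237 0.1272] across y [-0.0239  0.0238] expected underside 0.08128388059939638
top 0
```

View pics/p2.png

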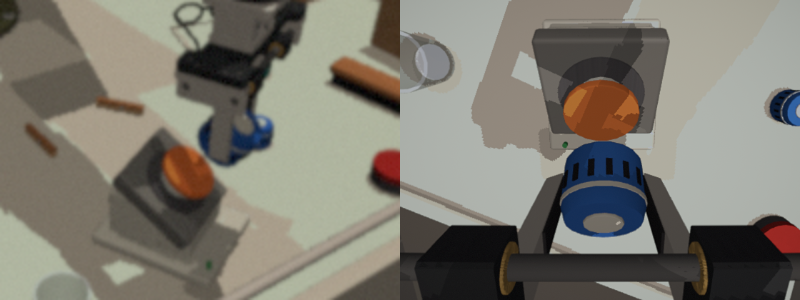

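Left: the puck is held above the dock. Right (wrist view): the orange pad at about (600,110) lines up laterally with the held puck at about (603,190). The wrist cloud gives the relative offset.

```bash
python3 - <<'E'
from h import *
import pickle
np.set_printoptions(precision=4,suppress=True)
d=pickle.load(open("c1.pkl","rb"));c=d["wrist"];W=cloud(c);H=hsv(c)
yv=np.array([-.4289,.9033,0]);xv=np.cross(yv,n_)
F=np.stack([(W-HEAD)@a for a in(xv,yv,n_)],-1)   # face frame
org=(H[...,0]<20)&(H[...,1]>150)&(abs(F[...,:2]).max(-1)<.06)&(F[...,2]>.015)&(F[...,2]<.045)
f=F[org];m=abs(f[:,2]-np.median(f[:,2]))<.003;f=f[m]
def pl(f):
    mu=f.mean(0);k=np.linalg.svd(f-mu,full_matrices=False)[2][2];return k*np.sign(k[2])
print("pad",len(f),np.median(f[:,2]),pl(f),cv2.minEnclosingCircle(f[:,:2].astype(np.float32)))
gr=(abs(F[...,:2]).max(-1)<.07)&(abs(F[...,2])<.006)&(H[...,1]<90);g=F[gr]
print("face",gr.sum(),np.median(g[:,2]),pl(g),np.percentile(g[:,:2],[.3,99.7],axis=0))
bl=(H[...,0]>100)&(H[...,0]<130)&(H[...,1]>130)&(F[...,2]>.06)&(abs(F[...,:2]).max(-1)<.08)
b=F[bl];print("blue",len(b),np.percentile(b,[.5,99.5],axis=0))
lid=(F[...,2]>.115)&(abs(F[...,:2]).max(-1)<.04)&(H[...,2]>20);l=F[lid];print("lid",len(l),l.mean(0))
bt=b[b[:,2]>np.percentile(b[:,2],99)-.0035];print("lid blue",len(bt),pl(bt),cv2.minEnclosingCircle(bt[:,:2].astype(np.float32)),np.median(bt[:,2]))
sd=b[(b[:,2]>.085)&(b[:,2]<.11)];cc,r=fitcirc(sd[:,:2]);print("side circle",cc,r,len(sd))
E
```

```text
pad 6739 0.029143957406378884 [-0.0084  0.0036  1.    ] ((0.0009951936081051826, 0.0009109075181186199), 0.033247511833906174)
face 16388 0.0009816991636019297 [-0.0167  0.0033  0.9999] [[-0.0539 -0.0536]
 [ 0.054   0.0552]]
blue 10177 [[-0.0282 -0.0225  0.0829]
 [ 0.0213  0.0287  0.1263]]
lid 12059 [-0.018   0.0015  0.1301]
lid blue 3548 [-0.025   0.0036  0.9997] ((-0.025813952088356018, -0.006479387637227774), 0.05151992663741112) 0.1255894839114398
side circle [0.0001 0.003 ] 0.027544802642358437 3950
```

Call:
send_rows([
  [[0.14,-0.02,0.21],[0,0.01,0],-1],
  [[0.14,-0.02,0.21],[0,0.01,0],-1],
  [[0.14,-0.02,0.21],[0,0.01,0.01],-1],
  [[0.14,-0.01,0.21],[0,0.01,0.01],-1],
  [[0.14,-0.01,0.21],[0,0.01,0],-1],
  [[0.12,0,0.19],[0,0,0],-1],
  [[0,0,0],[0,0,0],-1],
  [[0,0,0],[0,0,0],-1],
])

```text
time_s: 7.5
ee_pos: [0.679, -0.001, 0.1133]
eef_rot: [-3.141, 0.001, -2.699]
force: [0.3, 0.4, -1.3]
grip_width: 0.0557
grip_force: 30.0
```

```bash
cat > st.py <<'E'
from h import *
from station import *
np.set_printoptions(precision=4,suppress=True)
o=get_obs();yv=np.array([-.4289,.9033,0]);xv=np.cross(yv,n_)
R0=R.from_euler('xyz',o["eef_rot"]).as_matrix()
zt=np.array([-.5449,0,-.8385]);pz=R0@zt;pz/=np.linalg.norm(pz)
B=o["ee_pos"]-.019*R0[:,2]-.027*pz-HEAD
print("t",o["time_s"],"puck in face (mm)",B@xv*1e3,B@yv*1e3,B@n_*1e3,"tilt deg",np.degrees([pz@xv,pz@yv]),"F",o["force"],"Fn",o["force"]@n_,"grip",o["grip_width"],o["grip_force"])
E
python3 st.py
```

```text
t 7.5 puck in face (mm) -0.7356041260922668 0.2936849995053702 37.29323324362976 tilt deg [-0.0561  0.0003] F [ 0.2786  0.3806 -1.2939] Fn -0.8591388428935683 grip 0.055689954829088804 29.998754877015017
```

Call:
send_rows([
  [[0.04,0,0.06],[0,0,0],-1],
  [[0.04,0,0.06],[0,0,0],-1],
  [[0.04,0,0.06],[0,0,0],-1],
  [[0.04,0,0.06],[0,0,0],-1],
  [[0.04,0,0.06],[0,0,0],-1],
  [[0,0,0],[0,0,0],-1],
  [[0,0,0],[0,0,0],-1],
])

```text
time_s: 8.2
ee_pos: [0.6737, -0.0034, 0.1046]
eef_rot: [-3.141, 0.002, -2.699]
force: [1.3, 1.1, 1.6]
grip_width: 0.0555
grip_force: 30.0
```

```bash
python3 st.py
```

```text
t 8.2 puck in face (mm) -0.7999969292311463 0.3020315841697441 26.812107459251106 tilt deg [-0.0952  0.0145] F [1.2678 1.1134 1.5726] Fn 2.202732081663894 grip 0.05547649666167039 30.000382520374842
```

Call:
send_rows([
  [[0.02,0,0.03],[0,0,0],-1],
  [[0.02,0,0.03],[0,0,0],-1],
  [[0.02,0,0.03],[0,0,0],-1],
  [[0.02,0,0.03],[0,0,0],-1],
  [[0.02,0,0.03],[0,0,0],-1],
  [[0.02,0,0.03],[0,0,0],-1],
  [[0.02,0,0.03],[0,0,0],-1],
  [[0,0,0],[0,0,0],-1],
  [[0,0,0],[0,0,0],-1],
])

```text
time_s: 9.1
ee_pos: [0.6699, -0.0053, 0.0981]
eef_rot: [-3.141, 0.002, -2.699]
force: [4.2, 3.1, 4.6]
grip_width: 0.0551
grip_force: 30.0
```

```bash
python3 st.py
```

```text
t 9.1 puck in face (mm) -0.8427964250593495 0.26928637661941623 19.05244898596647 tilt deg [-0.0855  0.0086] F [4.1772 3.0817 4.6337] Fn 6.661197409427084 grip 0.05512991668306004 30.002598110586405
```

Call:
send_rows([
  [[0.01,0,0.015],[0,0,0],-1],
  [[0.01,0,0.015],[0,0,0],-1],
  [[0.01,0,0.015],[0,0,0],-1],
  [[0.01,0,0.015],[0,0,0],-1],
  [[0.01,0,0.015],[0,0,0],-1],
  [[0.01,0,0.015],[0,0,0],-1],
  [[0,0,0],[0,0,0],-1],
  [[0,0,0],[0,0,0],-1],
], squeeze=40)

```text
time_s: 9.9
ee_pos: [0.6689, -0.0058, 0.0964]
eef_rot: [-3.14, 0.004, -2.699]
force: [6.0, 3.8, 9.2]
grip_width: 0.0552
grip_force: 40.0
```

```bash
python3 st.py
```

```text
t 9.9 puck in face (mm) -0.784635745914157 0.2746310176664181 17.021233736955026 tilt deg [-0.2046  0.0456] F [5.9989 3.8417 9.2333] Fn 11.592561226085653 grip 0.055181460996801907 40.003856237162836
```

The force climbs faster than the spring alone accounts for (+5 N over 2 mm), so this is the end stop. I'll press a touch more and hold.

Call:
send_rows([
  [[0.01,0,0.015],[0,0,0],-1],
  [[0.01,0,0.015],[0,0,0],-1],
  [[0,0,0],[0,0,0],-1],
  [[0,0,0],[0,0,0],-1],
])

```text
time_s: 10.3
ee_pos: [0.6689, -0.0058, 0.0964]
eef_rot: [-3.14, 0.006, -2.699]
force: [7.5, 5.3, 14.0]
grip_width: 0.0554
grip_force: 40.0
```

```bash
python3 st.py
```

```text
t 10.3 puck in face (mm) -0.7495666284720068 0.24510408682570586 16.972877979234298 tilt deg [-0.306   0.0741] F [ 7.5084  5.3287 13.9963] Fn 16.67724055598305 grip 0.055382826392829675 40.004667165339924
```

Call:
send_rows([
  [[0,0,0],[0,0,0],-1],
  [[0,0,0],[0,0,0],-1],
  [[0,0,0],[0,0,0],-1],
  [[0,0,0],[0,0,0],-1],
  [[0,0,0],[0,0,0],-1],
  [[0,0,0],[0,0,0],-1],
  [[0,0,0],[0,0,0],-1],
  [[0,0,0],[0,0,0],-1],
  [[0,0,0],[0,0,0],-1],
  [[0,0,0],[0,0,0],-1],
  [[0,0,0],[0,0,0],-1],
  [[0,0,0],[0,0,0],-1],
])

```text
time_s: 11.5
ee_pos: [0.6689, -0.0058, 0.0963]
eef_rot: [-3.14, 0.006, -2.699]
force: [6.6, 5.7, 14.6]
grip_width: 0.0552
grip_force: 40.0
```

```bash
python3 - <<'E'
exec(open("st.py").read())
c=camera("wrist");cv2.imwrite("pics/w3.png",c["pixels"][:,:,::-1])
W=cloud(c);H=hsv(c);F=np.stack([(W-HEAD)@a for a in(xv,yv,n_)],-1)
bl=(H[...,0]>100)&(H[...,0]<130)&(H[...,1]>130)&(abs(F[...,:2]).max(-1)<.08)&(F[...,2]>.01);b=F[bl]
def pl(f):
    mu=f.mean(0);k=np.linalg.svd(f-mu,full_matrices=False)[2][2];return k*np.sign(k[2])
top=np.percentile(b[:,2],98)
bt=b[abs(b[:,2]-top)<.0025];print("lid n",pl(bt),top)
sd=b[(b[:,2]>.022)&(b[:,2]<top-.014)];print("side",fitcirc(sd[:,:2]),len(sd))
E
```

```text
t 11.5 puck in face (mm) -0.7479985533531645 0.2522089759834116 16.948031159977177 tilt deg [-0.3046  0.0745] F [ 6.6019  5.7225 14.588 ] Fn 16.8194704305395 grip 0.05521009587796972 40.004773704567924
lid n [-0.0175  0.0012  0.9998] 0.061559223588605216
side (array([-0.0002, -0.0001]), np.float64(0.027528171919460328)) 4152
```

Call:
send_rows([
  [[0,0,0],[0,0,0],-1],
  [[0,0,0],[0,0,0],-1],
  [[0,0,0],[0,0,0],-1],
  [[0,0,0],[0,0,0],-1],
  [[0,0,0],[0,0,0],-1],
  [[0,0,0],[0,0,0],-1],
  [[0,0,0],[0,0,0],-1],
  [[0,0,0],[0,0,0],-1],
  [[0,0,0],[0,0,0],-1],
])

```text
time_s: 12.45
ee_pos: [0.6689, -0.0058, 0.0963]
eef_rot: [-3.14, 0.006, -2.699]
force: [6.8, 5.6, 14.3]
grip_width: 0.055
grip_force: 40.0
```

View pics/w3.png

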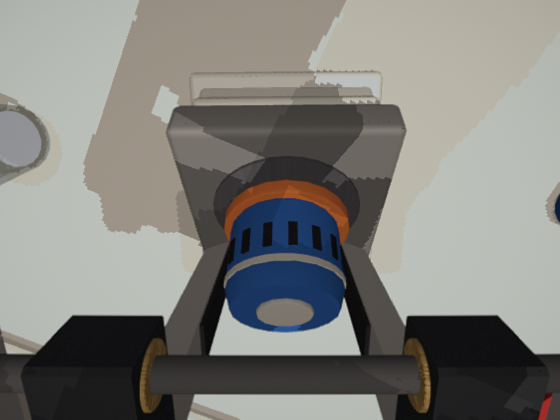

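The wrist view shows the puck flat and centred on the orange pad (285,215), with the pad sunk in. Underside is at about 17 mm against 29 mm at rest, so 12 mm of travel. Backing off along the normal.

Call:
send_rows([
  [[-0.04,0,-0.06],[0,0,0],-1],
  [[-0.07,0,-0.11],[0,0,0],-1],
  [[-0.07,0,-0.11],[0,0,0],-1],
  [[-0.07,0,-0.11],[0,0,0],-1],
  [[-0.07,0,-0.11],[0,0,0],-1],
  [[-0.15,0,-0.23],[0,0,0],-1],
  [[-0.22,0,-0.34],[0,0,0],-1],
  [[-0.22,0,-0.34],[0,0,0],-1],
  [[-0.22,0,-0.34],[0,0,0],-1],
  [[-0.22,0,-0.34],[0,0,0],-1],
  [[-0.11,0,-0.17],[0,0,0],-1],
  [[0,0,0],[0,0,0],-1],
])

```text
time_s: 13.65
ee_pos: [0.7072, 0.0125, 0.1625]
eef_rot: [-3.141, 0.001, -2.699]
force: [0.7, -0.2, -1.9]
grip_width: 0.055
grip_force: 40.0
```

```bash
python3 - <<'E'
exec(open("st.py").read())
C=np.array([.52,-.3085,.008]);az=-30.7
Rt=frame(az,33,az+90)
plan(o,Rt,C+[0,0,.15+.027]+.019*Rt[:,2]);plan(o,Rt,C+[0,0,.15+.027]+.019*Rt[:,2],18)
E
```

```text
t 13.65 puck in face (mm) -1.21905546848141 0.33592315669147216 95.55401673916874 tilt deg [-0.0532  0.0086] F [ 0.7452 -0.1758 -1.8692] Fn -1.2420518777876068 grip 0.05498116753475007 39.998625636217184
rows 12 shift [ 0.506 -0.945 -0.109] turn [ 0.196 -0.366  0.66 ] | total mm [ 300.9 -218.4   -6.9] rot deg [ 16.14 -30.22  54.46]
rows 18 shift [ 0.328 -0.635 -0.073] turn [ 0.13  -0.244  0.44 ] | total mm [ 300.9 -218.4   -6.9] rot deg [ 16.14 -30.22  54.46]
```

Call:
send_rows([
  [[0.16,-0.32,-0.04],[0.06,-0.12,0.22],-1],
  [[0.33,-0.63,-0.07],[0.13,-0.24,0.44],-1],
  [[0.33,-0.63,-0.07],[0.13,-0.24,0.44],-1],
  [[0.33,-0.63,-0.07],[0.13,-0.24,0.44],-1],
  [[0.33,-0.63,-0.07],[0.13,-0.24,0.44],-1],
  [[0.33,-0.63,-0.07],[0.13,-0.24,0.44],-1],
  [[0.33,-0.63,-0.07],[0.13,-0.24,0.44],-1],
  [[0.33,-0.63,-0.07],[0.13,-0.24,0.44],-1],
  [[0.33,-0.63,-0.07],[0.13,-0.24,0.44],-1],
  [[0.33,-0.63,-0.07],[0.13,-0.24,0.44],-1],
  [[0.33,-0.63,-0.07],[0.13,-0.24,0.44],-1],
  [[0.33,-0.63,-0.07],[0.13,-0.24,0.44],-1],
])

```text
time_s: 14.85
ee_pos: [0.627, -0.2179, 0.1779]
eef_rot: [-3.07, 0.366, 2.979]
force: [-0.2, -0.8, -2.0]
grip_width: 0.0555
grip_force: 40.0
```

Call:
send_rows([
  [[0.33,-0.63,-0.07],[0.13,-0.24,0.44],-1],
  [[0.33,-0.63,-0.07],[0.13,-0.24,0.44],-1],
  [[0.33,-0.63,-0.07],[0.13,-0.24,0.44],-1],
  [[0.33,-0.63,-0.07],[0.13,-0.24,0.44],-1],
  [[0.33,-0.63,-0.07],[0.13,-0.24,0.44],-1],
  [[0.16,-0.32,-0.04],[0.06,-0.12,0.22],-1],
  [[0,0,0],[0,0,0],-1],
  [[0,0,0],[0,0,0],-1],
])

```text
time_s: 15.65
ee_pos: [0.5456, -0.2993, 0.1714]
eef_rot: [-3.122, 0.538, 2.67]
force: [0.8, 0.6, -1.3]
grip_width: 0.0555
grip_force: 40.0
```

```bash
cat > pl.py <<'E'
exec(open("st.py").read())
C=np.array([.52,-.3085,.008]);az=-30.7
Rt=frame(az,33,az+90)
# keep the puck z upright by the measured puck-in-tool axis
for h in(.10,.03,.003): plan(o,Rt,C+[0,0,h+.027]+.019*Rt[:,2])
print("puck tilt from vertical deg",np.degrees(np.arccos(pz[2])))
E
python3 - <<'E'
exec(open("pl.py").read())
c=camera("wrist");W=cloud(c);H=hsv(c)
co=(abs(W[...,0]-.52)<.07)&(abs(W[...,1]+.3085)<.07)&(W[...,2]>.004)&(W[...,2]<.015)&(H[...,0]<25)&(H[...,1]>90)
print("coaster seen",co.sum(),cv2.minEnclosingCircle(W[co][:,:2].astype(np.float32)),np.median(W[co][:,2]))
bl=(H[...,0]>100)&(H[...,0]<130)&(H[...,1]>130)&(W[...,2]>.09)&(np.linalg.norm(W[...,:2]-C[:2],axis=-1)<.08)
b=W[bl];top=np.percentile(b[:,2],98);bt=b[abs(b[:,2]-top)<.0025];k=np.linalg.svd(bt-bt.mean(0),full_matrices=False)[2][2];print("lid n",k*np.sign(k[2]),top,"lid circ",cv2.minEnclosingCircle(bt[:,:2].astype(np.float32)))
sd=b[(b[:,2]<top-.014)];print("side",fitcirc(sd[:,:2]),len(sd),"lo",np.percentile(b[:,2],1))
cv2.imwrite("pics/w4.png",c["pixels"][:,:,::-1])
E
```

```text
t 15.65 puck in face (mm) -230.13344855154838 -203.50649735419233 -50.78634094370331 tilt deg [-29.408   -1.1731] F [ 0.8316  0.629  -1.2685] Fn -0.5077354300352979 grip 0.055477244715293056 39.99864842102397
rows 2 shift [ 0.567 -0.333  0.681] turn [ 0.057 -0.157  0.227] | total mm [ 33.9 -19.6  41.1] rot deg [ 0.79 -2.16  3.12]
rows 4 shift [ 0.59  -0.161  0.836] turn [ 0.029 -0.079  0.114] | total mm [ 69.8 -18.4 101.2] rot deg [ 0.79 -2.16  3.12]
rows 5 shift [ 0.567 -0.128  0.822] turn [ 0.023 -0.063  0.091] | total mm [ 83.6 -18.  124.4] rot deg [ 0.79 -2.16  3.12]
puck tilt from vertical deg 2.4136721355900965
coaster seen 9753 ((0.5195804834365845, -0.3086584508419037), 0.0453701913356781) 0.007839152340602121
lid n [0.0255 0.0029 0.9997] 0.20574538294026334 lid circ ((0.5373091697692871, -0.29510989785194397), 0.026053214445710182)
side (array([ 0.537 , -0.2951]), np.float64(0.027446788958397788)) 4545 lo 0.16402859975829934
```

View pics/w4.png

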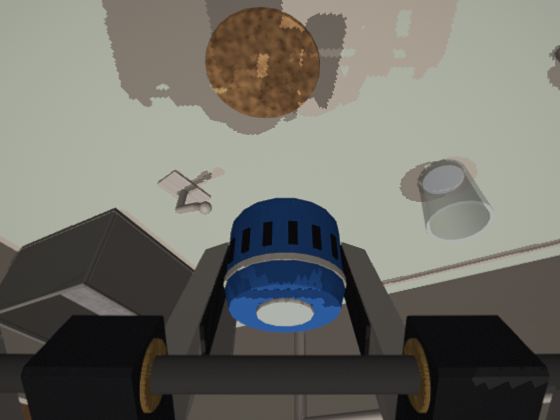

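The held puck (285,270) and the coaster (263,62) are both visible and the path is clear. Moving in with the correction.

Call:
send_rows([
  [[0.29,-0.08,0.42],[0.01,-0.04,0.06],-1],
  [[0.29,-0.08,0.42],[0.01,-0.04,0.06],-1],
  [[0.29,-0.08,0.42],[0.02,-0.04,0.06],-1],
  [[0.29,-0.08,0.42],[0.01,-0.04,0.06],-1],
  [[0.29,-0.08,0.42],[0.02,-0.04,0.06],-1],
  [[0.29,-0.08,0.42],[0.01,-0.04,0.06],-1],
  [[0.29,-0.08,0.42],[0.02,-0.04,0.06],-1],
  [[0.29,-0.08,0.42],[0.01,-0.04,0.05],-1],
  [[0,0,0],[0,0,0],-1],
  [[0,0,0],[0,0,0],-1],
])

```text
time_s: 16.7
ee_pos: [0.5309, -0.3139, 0.0493]
eef_rot: [3.14, 0.576, 2.604]
force: [0.6, -0.9, -0.5]
grip_width: 0.0553
grip_force: 40.0
```

```bash
python3 pl.py; python3 - <<'E'
from h import *
from station import *
c=camera("wrist");W=cloud(c);H=hsv(c)
C=np.array([.5197,-.3086])
bl=(H[...,0]>100)&(H[...,0]<130)&(H[...,1]>130)&(W[...,2]>.02)&(np.linalg.norm(W[...,:2]-C,axis=-1)<.08)
b=W[bl];top=np.percentile(b[:,2],98);bt=b[abs(b[:,2]-top)<.0025];k=np.linalg.svd(bt-bt.mean(0),full_matrices=False)[2][2];print("lid n",k*np.sign(k[2]),top)
sd=b[(b[:,2]<top-.014)];print("side",fitcirc(sd[:,:2]),len(sd),"lo",np.percentile(b[:,2],1))
E
```

```text
t 16.7 puck in face (mm) -178.9976942277585 -210.24504776528548 -163.67667852856545 tilt deg [-31.2728  -0.0448] F [ 0.6063 -0.8756 -0.5175] Fn -0.34032425186294213 grip 0.05529790671172148 39.99877471709624
rows 2 shift [-0.609 -0.015 -0.991] turn [ 0.004  0.002 -0.006] | total mm [-36.5  -0.9 -59.5] rot deg [ 0.06  0.03 -0.08]
rows 1 shift [ 0.054 -0.032 -0.026] turn [ 0.008  0.004 -0.012] | total mm [ 1.6 -1.  -0.8] rot deg [ 0.06  0.03 -0.08]
rows 1 shift [ 0.545 -0.034  0.728] turn [ 0.008  0.004 -0.012] | total mm [16.3 -1.  21.9] rot deg [ 0.06  0.03 -0.08]
puck tilt from vertical deg 0.0934341519427814
lid n [-0.01340833  0.00664298  0.99988804] 0.08265039746770733
side (array([ 0.52242962, -0.30925919]), np.float64(0.0275426859942362)) 4663 lo 0.04022674101776905
```

Call:
send_rows([
  [[0.1,-0.01,0.13],[0,0,0],-1],
  [[0.1,-0.01,0.13],[0,0,0],-1],
  [[0.1,-0.01,0.13],[0,0,0],-1],
  [[0.1,0,0.13],[0,0,0],-1],
  [[0.07,0,0.1],[0,0,0],-1],
  [[0.04,0,0.06],[0,0,0],-1],
  [[0.03,0,0.05],[0,0,0],-1],
  [[0,0,0],[0,0,0],-1],
  [[0,0,0],[0,0,0],-1],
])

```text
time_s: 17.65
ee_pos: [0.5285, -0.314, 0.0219]
eef_rot: [3.14, 0.577, 2.603]
force: [-0.3, 0.2, -0.9]
grip_width: 0.0552
grip_force: 40.0
```

```bash
python3 pl.py
```

```text
t 17.65 puck in face (mm) -165.9686886294091 -209.38022717153896 -187.8305766980503 tilt deg [-31.2867  -0.026 ] F [-0.2811  0.2059 -0.8901] Fn -0.8367091706603083 grip 0.05516353358215466 39.99855145113543
rows 3 shift [-0.59   0.006 -0.904] turn [ 0.001  0.002 -0.006] | total mm [-53.1   0.6 -81.3] rot deg [ 0.03  0.05 -0.13]
rows 1 shift [-0.498  0.015 -0.754] turn [ 0.004  0.007 -0.019] | total mm [-14.9   0.5 -22.6] rot deg [ 0.03  0.05 -0.13]
rows 1 shift [-0.007  0.014 -0.   ] turn [ 0.004  0.007 -0.019] | total mm [-0.2  0.4 -0. ] rot deg [ 0.03  0.05 -0.13]
puck tilt from vertical deg 0.10202926143918817
```

Now at about 3 mm up; creeping down by feel.

Call:
send_rows([
  [[0.01,0,0.015],[0,0,0],-1],
  [[0.01,0,0.015],[0,0,0],-1],
  [[0.01,0,0.015],[0,0,0],-1],
  [[0.01,0,0.015],[0,0,0],-1],
  [[0.01,0,0.015],[0,0,0],-1],
  [[0,0,0],[0,0,0],-1],
  [[0,0,0],[0,0,0],-1],
])

```text
time_s: 18.35
ee_pos: [0.5284, -0.314, 0.0191]
eef_rot: [3.14, 0.577, 2.603]
force: [-0.3, -0.5, -1.8]
grip_width: 0.0552
grip_force: 40.0
```

```bash
python3 pl.py | head -1
```

```text
t 18.35 puck in face (mm) -164.47191292857502 -209.2776615954268 -190.23880310179183 tilt deg [-31.2812  -0.0353] F [-0.2987 -0.5044 -1.8172] Fn -1.788773966117227 grip 0.0552225350620928 39.99848392966669
```

Call:
send_rows([
  [[0.01,0,0.015],[0,0,0],-1],
  [[0.01,0,0.015],[0,0,0],-1],
  [[0,0,0],[0,0,0],-1],
  [[0,0,0],[0,0,0],-1],
])

```text
time_s: 18.75
ee_pos: [0.5287, -0.3141, 0.019]
eef_rot: [3.14, 0.578, 2.603]
force: [-8.3, 5.5, 12.7]
grip_width: 0.0554
grip_force: 40.0
```

Contact (about 13 N). Easing off half a millimetre, then opening.

Call:
send_rows([
  [[-0.01,0,-0.015],[0,0,0],-1],
  [[0,0,0],[0,0,0],-1],
  [[0,0,0],[0,0,0],0.2],
  [[0,0,0],[0,0,0],0.3],
  [[0,0,0],[0,0,0],0.5],
  [[0,0,0],[0,0,0],0.8],
  [[0,0,0],[0,0,0],1],
  [[0,0,0],[0,0,0],1],
  [[0,0,0],[0,0,0],1],
])

```text
time_s: 19.65
ee_pos: [0.5284, -0.3139, 0.0186]
eef_rot: [3.14, 0.577, 2.603]
force: [-0.1, 0.1, -0.9]
grip_width: 0.0936
grip_force: 0.0
```

Call:
send_rows([
  [[0,0,-0.1],[0,0,0],1],
  [[0,0,-0.2],[0,0,0],1],
  [[0,0,-0.4],[0,0,0],1],
  [[0,0,-0.5],[0,0,0],1],
  [[0,0,-0.6],[0,0,0],1],
  [[0,0,-0.6],[0,0,0],1],
  [[0,0,-0.6],[0,0,0],1],
  [[0,0,-0.5],[0,0,0],1],
  [[0,0,-0.4],[0,0,0],1],
  [[0,0,-0.2],[0,0,0],1],
  [[0,0,0],[0,0,0],1],
  [[0,0,0],[0,0,0],1],
])

```text
time_s: 20.85
ee_pos: [0.4707, -0.2798, 0.1215]
eef_rot: [3.14, 0.577, 2.603]
force: [0.6, 0.2, 0.2]
grip_width: 0.0938
grip_force: 0.0
```

```bash
python3 - <<'E'
from h import *
from station import *
import pickle
np.set_printoptions(precision=4,suppress=True)
o=get_obs();print(o["time_s"],o["ee_pos"],o["force"],o["grip_width"])
c=camera("wrist");W=cloud(c);H=hsv(c)
C=np.array([.5197,-.3086])
near=np.linalg.norm(W[...,:2]-C,axis=-1)<.055
b=W[near&(H[...,0]>100)&(H[...,0]<130)&(H[...,1]>130)&(W[...,2]>.004)]
top=np.percentile(b[:,2],98);bt=b[abs(b[:,2]-top)<.0025];k=np.linalg.svd(bt-bt.mean(0),full_matrices=False)[2][2];print("lid n",k*np.sign(k[2]),top)
sd=b[(b[:,2]<top-.014)];print("puck",fitcirc(sd[:,:2]))
co=W[near&(W[...,2]>.004)&(W[...,2]<.012)&(H[...,0]<25)&(H[...,1]>90)];print("coaster",cv2.minEnclosingCircle(co[:,:2].astype(np.float32)))
# bystanders / pad, top camera before-after
t=camera("top");T=cloud(t);T0=cloud(pickle.load(open("c0.pkl","rb"))["top"]);Ht=hsv(t)
yv=np.array([-.4289,.9033,0])
for n,Q in(("before",T0),("after",T)):
    org=(Ht[...,0]<20)&(Ht[...,1]>150)&(np.linalg.norm(Q[...,:2]-[.66,-.009],axis=-1)<.025)&(Q[...,2]>.08)
    print(n,"pad out",np.median((Q[org]-HEAD)@n_))
im=np.hstack([cv2.resize(t["pixels"],(400,300)),cv2.resize(c["pixels"],(400,300))])[:,:,::-1];cv2.imwrite("pics/end.png",im)
E
```

```text
20.85 [ 0.4707 -0.2798  0.1215] [0.5982 0.1667 0.1916] 0.09376064968459402
lid n [-0.0056  0.0012  1.    ] 0.0527063653383337
puck (array([ 0.5203, -0.3095]), np.float64(0.027648146832387636))
coaster ((0.5183233022689819, -0.30833369493484497), 0.04477381706237793)
before pad out 0.028458003179460914
after pad out 0.028575045018597495
```

View pics/end.png

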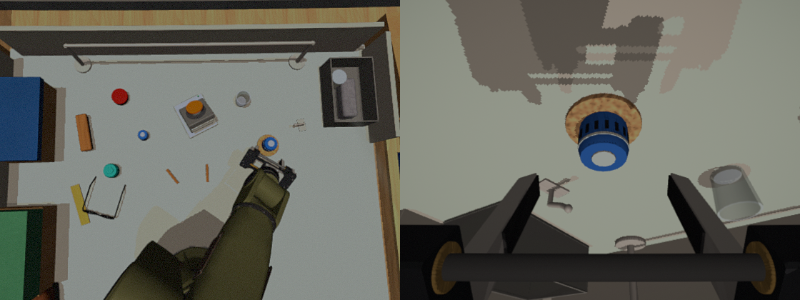

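The puck stands upright and centred on the coaster (wrist pixel (603,135)), 1–2 mm off centre. The pad is back up, the bystanders are undisturbed, and the gripper is clear. Handing in.

```bash
python3 -c "
from station import *
print(hand_in())"
```

```text
the job is handed in; nothing more can be done
None
```

The job is handed in, with no verdict returned: the blue puck held the pad fully down (12 mm, about 17 N) for over 2 s, then was set upright on the coaster about 2 mm off centre; the pad came back up, the bystanders looked unmoved in the top view, and the dock face measured as facing away from the robot (azimuth about 25°), not to its right as the text says, so I used the measurement.

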